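Send a painted bracket down the drying rail

TASK

The red bracket is freshly painted: take its hanger by the yellow handle only, never touching the paint, and hook it onto the sloping drying rail at the open high end, uphill of the orange spring gate, lowering it gently until the rail carries it while you still hold it. Then, still holding it and keeping the forces light, slide it down the rail through the gate until the gate has snapped shut behind it, and let go there, so that it runs the last stretch down to the rubber stop by itself and hangs there at rest. Leave the other things on the table alone and do not knock the stand.

Things in the scene. Friction and masses are not known exactly. Their poses are not given: they have to be found in the camera images.
- handle (a point): centre of the hanger's yellow handle block: 24 mm along y, 16 mm in x, 36 mm tall (z). Stands upright at the start, this point 172 mm above the table. Frame: z up the handle, y the way it slides on the rail, +x the open side of the hook. When seated, the rail's axis runs along y, 42 mm below this point.
- hanger: the hanger with its bracket, 0.27 to 0.47 kg; origin under the middle of the bracket; axes as handle. Under the handle an aluminium hood, 46 mm in x, 70 mm in y, top 154 mm and lower edges 130 mm above the origin. In it, at y = -24 and +24 mm, slanted pairs of white rollers that straddle the rail and centre themselves on it. The -x side goes on down as a strap to the bracket.
- bracket: freshly painted red angle bracket fixed to the hanger's foot, 50 (x) by 70 (y) by 45 mm tall; origin under its middle; the robot must not touch it. The mouth between its top and the lower edge of the hood's +x plate is 85 mm high: the rail goes in there from the +x side.
- stand: drying-rail stand, fixed; origin on the table under the rail; z up, y along the rail downhill (seen from above). On its +x side two posts 24 mm square (x = 85 mm, y = -50 and 170 mm, 222 mm tall) on a board (x = 40 to 130, y = -110 to 230 mm); thin arms from there hold the rail from below. The -x side and the space under the rail are free.
- load_mark (a point): NOMINAL point on the rail's axis at y = -140 mm of the stand, where the hanger's middle belongs when hooked on. The rail, a 16 mm steel bar from y = -180 mm (open end), falls 8.0 degrees towards the stand's +y. It is clamped at a height nobody measured: the true axis is anywhere from 22 mm below to 22 mm above this point; find it by touch. Do not trust this z.
- stop_mark (a point): NOMINAL middle of the rubber stop (disc 48 mm across, 12 mm thick, low end of the rail), near its uphill face; truly up to 22 mm higher or lower, by the same amount as at load_mark. The hanger's middle comes to rest 35 mm uphill of it.
- gate (a joint): orange spring gate, rad: 0 = shut, a bar 8 mm thick, 44 mm long, across the rail at y = -75 mm of the stand, 10 mm above the rail's axis, on an upright pivot 50 mm to the +x side. The hanger's +x plate pushes it open downhill (3 to 5 N, to about 1 rad), rubbing along it; it springs shut behind the hanger when the hanger's middle is past y = about +5 mm. It does not open uphill.
- spray_can: blue spray can, 66 mm across, 190 mm tall; bystander; origin under its foot
- primer_jar: grey lidded jar, 64 mm across, 75 mm tall; bystander; origin under its foot
- tape_roll: yellow roll of masking tape lying flat, 90 mm across, 24 mm tall; bystander; origin under its centre
- tape_measure: yellow tape measure 70 x 38 x 62 mm; bystander; origin under its centre
- offcut: wood offcut 130 x 45 x 20 mm lying flat; bystander; origin under its centre
- brush: paint brush lying flat; bystander

How it is judged:
By the outcome, as a careful person would: the job done as asked, in the order asked, and still so for the second after the job is handed in, with the robot touching nothing.
It also fails if it takes over 61 s, if anything falls off the work surface, if the arm or the gripper's body presses on something with over 40 N, if the wrist force passes 120 N, or if a joint passes its speed limit or range.

ROBOT

A 6-joint arm with a two-finger parallel gripper is mounted at the origin on the work surface. World frame = base frame: x ahead of the robot, y to its left, z up, the work surface at z = 0. Lengths are in m, angles in rad, forces in N, time in s.
With the tool pointing down it reaches from about 0.325 to 0.85 m from the base axis. Payload 4.4 kg.
Tool frame: the origin (TCP) lies at the very end of the fingers, on their centre line; the grasp point (between the pads) lies 19 mm behind it; z points along the fingers, y is the line along which they close (so a half turn about z gives the same grasp; the last joint's range is limited). The gripper opens to 94 mm and grips with 3 to 60 N. Pads are 16 mm wide; open, the fingers measure 119 mm over their backs; the gripper's body (75 mm by 177 mm) begins 78 mm behind the grasp point.
Start: joints at [1.097, 0.207, 1.542, -0, 1.393, -0.15], TCP at [0.183, 0.545, 0.205] pointing down, gripper open.
Joint ranges: [-2.73, 2.73], [-0.86, 2.22], [0.23, 2.46], [-1.11, 4.25], [0.08, 2.63], [-2.82, 2.82]. Speed limits (rad/s): [2.79, 2.79, 3.14, 3.14, 3.14, 3.14].

INTERFACE

Orientations are given as a unit quaternion [w, x, y, z].
In Python, from cell import manip gives the robot as it stands. The module is installed in compiled form; this text tells all that it offers.
- The arm moves only by the tool move_arm, never from a script. Its argument "targets" is a list of rows, each a list of 7 numbers: the finger opening in mm, from 0 to 94, then the shift along the world's x, y, z normalised to -1 to 1, where 1 is 0.2 m, then the turn, a rotation vector about the world's x, y, z normalised to -1 to 1, where 1 is 60 degrees. In form: [[fingers, dx, dy, dz, ax, ay, az], ...]. A call has exactly 8 rows; each row is the pose to reach, as a shift and turn from the pose commanded when the call began; what a row does not reach only later rows make up. A row lasts 1/8 s, in which the tool goes at most 62.5 mm and 10.7 degrees, less where a joint would pass 70% of its speed; a pose out of reach is approached as far as the arm can. A call with a number of a shift or a turn outside -1 to 1 is refused whole. A call with a gripper value outside its range is refused whole. The fingers move at their own pace and stop on an object; "force" is the grip in N (left out, the last holds). Time passes only in rows, so rows that repeat a pose let the fingers close, or fill a call up. It gives the time, the measured TCP pose, the force, the opening and the grip force at its end, in the units of the state.
- manip.sense(): the state, without advancing time (a new reading comes with each control period).
- manip.read_camera(name): name is "scene" or "side" or "wrist"; returns the picture (420x560x3 uint8, red, green, blue); there is no depth.
- manip.camera_model(name): a dict with "fovy" (degrees; the focal length in pixels is half the picture's height over the tangent of half this angle, whatever the lens; pixels are square), "cx", "cy" (the principal point, pixels), "distortion" ([k1, k2, p1, p2, k3] as OpenCV has them; the pictures are not rectified), "R" (3x3) and "t" (3): a world point X has camera coordinates R X + t; the wrist camera has in their place "T_tool_cam" (4x4, takes a point from camera to tool coordinates, whose origin is the TCP and whose axes are the flange's). Camera axes: x right, y down, z forward; pixel columns grow to the right and rows downward; lengths in m; the calibration is good to about 2 mm. A picture is of the moment at which its call begins: read the wrist's pose just before it. camera_model takes no time and is no camera call.
- manip.close_job(): hands the job in; it is judged then, once.
The state is a dict: "t": time; "joints": joint angles; "qvel": joint speeds; "joint_torque": joint torques, N m; "tcp_pos": TCP position; "ee_rot": TCP orientation; "ft_force": force on the tool from outside, world axes, zero at the start; "torque": the same for the moment, N m; "gripper_width": finger opening in m; "gripper_force": force on a finger pad.
Only numpy, scipy, OpenCV 4.12 (cv2) and the standard library are available. Lean on these libraries where they do the work, as an engineer would, in place of code of your own. Each camera call takes 0.05 s, during which the arm holds its last target. There are 200 camera calls.

## Working session

There is one attempt and no reset: what is moved stays moved. The work goes in short steps, Python scripts to look and compute and a tool call to move; the robot and the scene stay as the last step left them, time stands still between calls to the robot, and variables do not carry over. Pictures are saved under pics/ and viewed, at most 10 in all, crops included, and the job is handed in when it is done.

Besides the shell and the picture viewer there is one more tool, called in YAML: its name, and indented under it one key for each argument. move_arm: Moves the arm, as the interface text tells. Scaled input: -1 to 1 covers 0.2 m each way for a shift and 60 degrees each way for a turn. Its arguments: {"type":"object","properties":{"targets":{"type":"array","items":{"type":"array","items":{"type":"number"}}},"force":{"type":"number"}},"required":["targets"]}

```bash
mkdir -p pics
cat > h.py <<'E'
import numpy as np, cv2
from cell import manip
def K(m):
    f=210/np.tan(np.radians(m["fovy"])/2)
    return np.array([[f,0,m["cx"]],[0,f,m["cy"]],[0,0,1.]])
def snap(n,fn=None):
    im=manip.read_camera(n)
    if fn: cv2.imwrite("pics/"+fn,im[:,:,::-1])
    return im
def Rt(n,s=None):
    m=manip.camera_model(n)
    if n!="wrist": return m,np.array(m["R"]),np.array(m["t"])
    from scipy.spatial.transform import Rotation as Ro
    q=s["ee_rot"]; T=np.eye(4); T[:3,:3]=Ro.from_quat([q[1],q[2],q[3],q[0]]).as_matrix(); T[:3,3]=s["tcp_pos"]
    W=np.linalg.inv(T@np.array(m["T_tool_cam"])); return m,W[:3,:3],W[:3,3]
def ray(n,uv,s=None):
    m,R,t=Rt(n,s)
    p=cv2.undistortPoints(np.array(uv,float).reshape(-1,1,2),K(m),np.array(m["distortion"])).reshape(-1,2)
    d=np.c_[p,np.ones(len(p))]@R; return -R.T@t,d/np.linalg.norm(d,axis=1)[:,None]
def onz(n,uv,z,s=None):
    o,d=ray(n,uv,s); return o+d*((z-o[2])/d[:,2])[:,None]
def tri(o1,d1,o2,d2):
    A=np.c_[d1,-d2]; k=np.linalg.lstsq(A,o2-o1,rcond=None)[0]
    a=o1+k[0]*d1;b=o2+k[1]*d2; return (a+b)/2,np.linalg.norm(a-b)
def proj(n,X,s=None):
    m,R,t=Rt(n,s); return cv2.projectPoints(np.array(X,float).reshape(-1,3),cv2.Rodrigues(R)[0],t,K(m),np.array(m["distortion"]))[0].reshape(-1,2)
E
python3 - <<'E'
from h import *
print(manip.sense())
a=snap("scene","scene.png");b=snap("side","side.png");c=snap("wrist","wrist.png")
for n in("scene","side"):
    m,R,t=Rt(n); print(n,-R.T@t,R[2],m["fovy"])
E
```

```text
{'t': 0.0, 'joints': array([ 1.09649250e+00,  2.07388339e-01,  1.54293778e+00,  1.28774180e-05,
        1.39350945e+00, -1.50455280e-01]), 'qvel': array([-0.0001221 ,  0.00010392, -0.00013462, -0.00035205, -0.00051992,
       -0.00083921]), 'joint_torque': array([-6.26392693e-05, -3.70888174e+01, -2.81408805e+01,  6.96712313e-02,
        3.63315863e-02, -1.65199604e-04]), 'tcp_pos': array([0.18258535, 0.54439188, 0.20431648]), 'ee_rot': array([-3.50680561e-04,  1.61218634e-01,  9.86918079e-01, -1.06523721e-03]), 'ft_force': array([-0.44088211, -0.33892984,  0.4051116 ]), 'torque': array([-0.01744677, -0.00035805,  0.0147333 ]), 'gripper_force': 0.0, 'gripper_width': 0.09392090417071837}
scene [1.56506359 0.59327836 1.04798422] [-0.69006289 -0.40218431 -0.60171504] 42.73656198186089
side [ 0.50307266 -0.7705163   0.95137562] [ 0.00470398  0.68354778 -0.72989061] 55.23453555558585
```

View pics/scene.png

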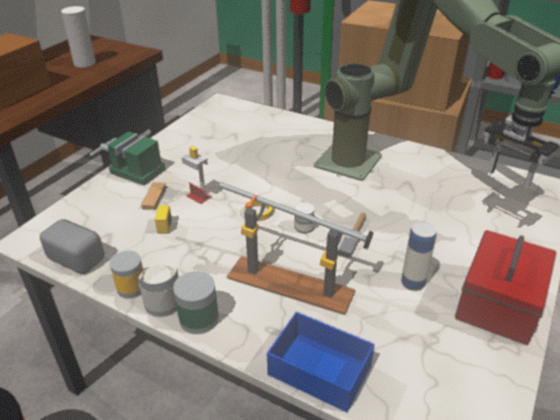

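View pics/side.png

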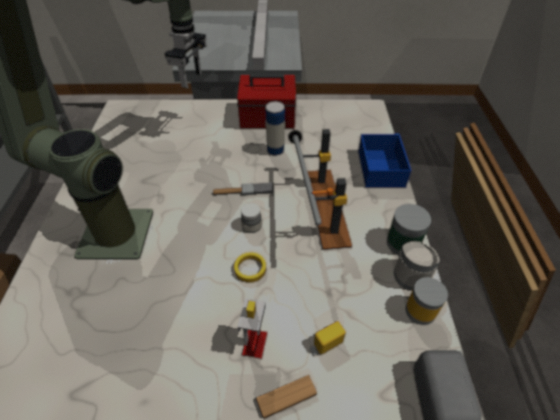

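The scene view shows the hanger's handle at about (193,153) and its red foot at (198,193). The rail runs from (220,187) to the stop at (370,240). In the side view the handle is at (251,308), the rail's open end at (318,222) and the stop at (296,137).

Run:
```python
from h import *
a=cv2.imread("pics/scene.png");b=cv2.imread("pics/side.png")
A=cv2.resize(a[130:310,170:390],None,fx=2.6,fy=2.6,interpolation=3)
B=cv2.resize(b[110:370,210:370],None,fx=2.3,fy=2.3,interpolation=3)[:468*2]
A=cv2.resize(A,(440,360));B=cv2.resize(B,(360,585))
c=np.zeros((590,800,3),np.uint8);c[:360,:440]=A;c[:585,440:]=B
cv2.imwrite("pics/crop.png",c)
for n,im in(("scene",a),("side",b)):
    h=cv2.cvtColor(im,cv2.COLOR_BGR2HSV)
    for nm,lo,hi in(("yel",(20,130,90),(35,255,255)),("red",(0,150,60),(6,255,255)),("red2",(172,150,60),(180,255,255)),("orange",(8,170,120),(19,255,255))):
        k,l,st,ce=cv2.connectedComponentsWithStats(cv2.inRange(h,lo,hi))
        for i in range(1,k):
            if 12<st[i,4]<1500: print(n,nm,st[i],ce[i].round(1))
```

```text
scene yel [190 147   6  11  44] [192.6 151.3]
scene yel [155 206  14  26 275] [161.8 217.8]
scene yel [261 207  11  12  46] [266.6 212.1]
scene yel [242 226  15  12  77] [248.6 230.6]
scene yel [321 251  14  18 100] [326.7 261.1]
scene yel [113 275  25  18 242] [124.3 284. ]
scene red [291   0  18  14 188] [298.3   5.7]
scene red [488  64  16  15 137] [494.5  71.7]
side yel [319 152  11   9  81] [324.3 156.1]
side yel [335 195  12  10  86] [340.4 199.6]
side yel [234 253  32  29 348] [249.7 266.5]
side yel [247 302   8  14  77] [251.  307.3]
side yel [431 309   9  11  37] [434.5 313.8]
side yel [315 322  30  31 535] [330.5 335.8]
side red [ 237   75   60   26 1303] [266.6  88.6]
side red [248 330  18  28 323] [256.7 342.3]
side red [243 346   4   9  32] [244.7 350.3]
side orange [313 187  20   7  64] [323.  190.5]
```

View pics/crop.png

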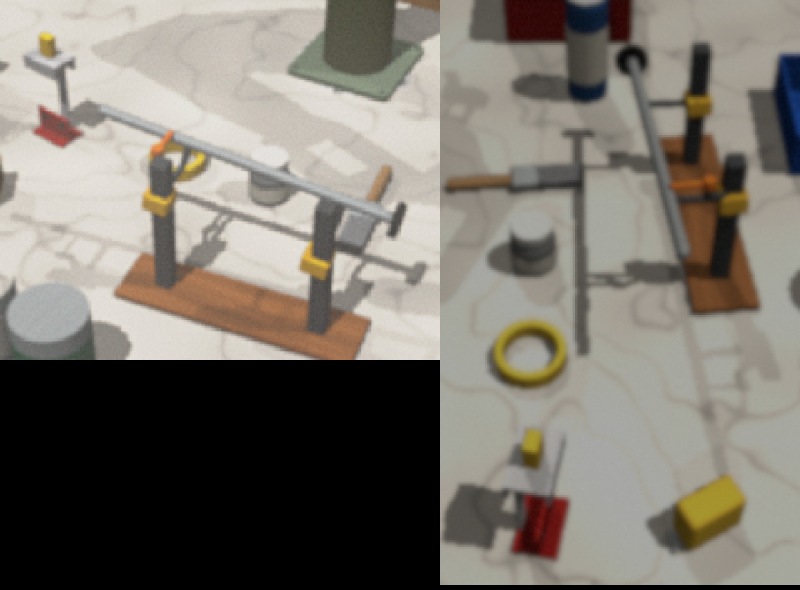

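In the crop the rail's open end is at scene (220,183.5) / side (319,221), and the stop's centre is at scene (368.5,239.5) / side (295.3,136.7). The gate is shut on the +x side, near the first post.

Run:
```python
from h import *
def T(u,v):
    o,d=ray("scene",u);p,e=ray("side",v);return tri(o,d[0],p,e[0])
P={}
for k,u,v in(("handle",(192.8,152),(251,307.5)),("open",(220,183.5),(319,221)),("stop",(368.5,239.5),(295.3,136.7)),
  ("post1top",(250,210),(342,181)),("post2top",(333,233),(326,133))):
    P[k],e=T(u,v); print(k,P[k].round(4),"gap",round(e,4))
d=P["stop"]-P["open"];print("len",np.linalg.norm(d),"slope",np.degrees(np.arcsin(-d[2]/np.linalg.norm(d))),"yaw of +y",np.degrees(np.arctan2(d[1],d[0])))
d=P["post2top"]-P["post1top"];print("posts",np.linalg.norm(d),np.degrees(np.arctan2(d[1],d[0])))
for n,z,u in(("can foot side",0,(275,150)),("jar",.04,(251,217)),("taperoll",.012,(250,267)),("tapem",.03,(330,336))): print(n,onz("side",u,z)[0].round(3))
```

```text
handle [ 0.4416 -0.3459  0.1754] gap 0.003
open [ 0.5963 -0.1364  0.2178] gap 0.0008
stop [0.5504 0.2811 0.1544] gap 0.0039
post1top [6.647e-01 6.000e-04 2.224e-01] gap 0.0038
post2top [0.6398 0.2189 0.2161] gap 0.0048
len 0.4247184956761335 slope 8.584797826741498 yaw of +y 96.2649949152477
posts 0.21985597835010362 96.50505498597738
can foot side [0.483 0.401 0.   ]
jar [0.414 0.033 0.04 ]
taperoll [ 0.418 -0.129  0.012]
tapem [ 0.623 -0.342  0.03 ]
```

move_arm:
  targets:
    - [94,0.12,-0.1,0.15,0,0,0]
    - [94,0.25,-0.25,0.3,0,0,0]
    - [94,0.4,-0.4,0.45,0,0,0]
    - [94,0.55,-0.55,0.6,0,0,0]
    - [94,0.7,-0.7,0.7,0,0,0]
    - [94,0.85,-0.85,0.75,0,0,0]
    - [94,1,-0.95,0.75,0,0,0]
    - [94,1,-1,0.75,0,0,0]

```text
t: 1.15
tcp_pos: [0.3842, 0.3438, 0.3548]
ee_rot: [-0.0, 0.163, 0.987, -0.0]
ft_force: [0.2, 0.6, -0.6]
gripper_width: 0.0943
gripper_force: 0.0
```

move_arm:
  targets:
    - [94,0,-0.15,0,0,0,0]
    - [94,0,-0.3,0,0,0,0]
    - [94,0,-0.45,0,0,0,0]
    - [94,0,-0.6,0,0,0,0]
    - [94,0,-0.75,0,0,0,0]
    - [94,0,-0.9,0,0,0,0]
    - [94,0,-1,0,0,0,0]
    - [94,0,-1,0,0,0,0]

```text
t: 2.15
tcp_pos: [0.3822, 0.145, 0.3552]
ee_rot: [-0.0, 0.162, 0.987, 0.0]
ft_force: [-0.1, 0.5, 0.6]
gripper_width: 0.0939
gripper_force: 0.0
```

move_arm:
  targets:
    - [94,0,-0.15,0,0,0,0]
    - [94,0,-0.3,0,0,0,0]
    - [94,0,-0.45,0,0,0,0]
    - [94,0,-0.6,0,0,0,0]
    - [94,0,-0.75,0,0,0,0]
    - [94,0,-0.9,0,0,0,0]
    - [94,0,-1,0,0,0,0]
    - [94,0,-1,0,0,0,0]

```text
t: 3.15
tcp_pos: [0.383, -0.0545, 0.3551]
ee_rot: [-0.0, 0.162, 0.987, 0.0]
ft_force: [-0.0, 0.6, -0.3]
gripper_width: 0.0942
gripper_force: 0.0
```

move_arm:
  targets:
    - [94,0.02,-0.15,0,0,0,0]
    - [94,0.05,-0.3,0,0,0,0]
    - [94,0.1,-0.45,0,0,0,0]
    - [94,0.15,-0.6,0,0,0,0]
    - [94,0.2,-0.75,0,0,0,0]
    - [94,0.2,-0.9,0,0,0,0]
    - [94,0.2,-1,0,0,0,0]
    - [94,0.2,-1,0,0,0,0]

```text
t: 4.15
tcp_pos: [0.4233, -0.2546, 0.3551]
ee_rot: [-0.0, 0.161, 0.987, 0.001]
ft_force: [0.1, 0.8, 0.4]
gripper_width: 0.0936
gripper_force: 0.0
```

Run:
```python
from h import *
s=manip.sense();print(s["t"],s["tcp_pos"],s["joints"].round(2),s["ee_rot"].round(3))
snap("wrist","w1.png")
m=manip.camera_model("wrist");print(np.array(m["T_tool_cam"]).round(3),m["fovy"])
print(proj("wrist",[[.4416,-.3459,.172],[.4416,-.3459,0],[.418,-.129,.0]],s))
```

```text
4.15 [ 0.42326324 -0.25461857  0.35507707] [-0.72 -0.04  1.51  0.    1.68 -1.96] [-0.     0.161  0.987  0.001]
[[ 0.002 -0.965 -0.262  0.076]
 [ 1.     0.002  0.     0.001]
 [ 0.    -0.262  0.965 -0.179]
 [ 0.     0.     0.     1.   ]] 65.50824704314307
[[212.53888196 233.75933934]
 [233.51253352 201.02726674]
 [354.2714368  146.0357651 ]]
```

View pics/w1.png

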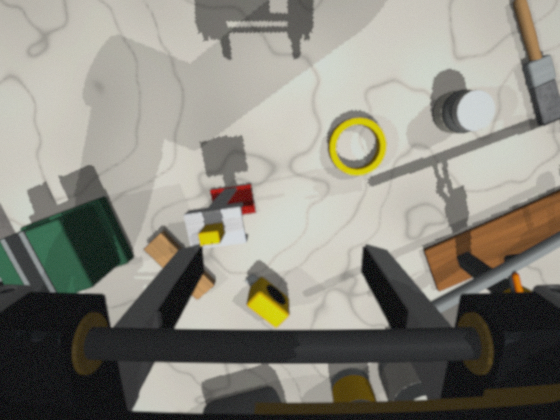

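Run:
```python
from h import *
s=manip.sense()
im=cv2.imread("pics/w1.png")
A=cv2.resize(im[175:260,170:270],(600,510),interpolation=2)
b=cv2.imread("pics/side.png");B=cv2.resize(b[290:370,230:280],None,fx=4,fy=4,interpolation=2)
a=cv2.imread("pics/scene.png");C=cv2.resize(a[140:210,170:220],None,fx=4,fy=3.6,interpolation=2)
c=np.zeros((600,800,3),np.uint8);c[:510,:600]=A;c[:320,600:]=B;c[325:325+252,600:]=C
cv2.imwrite("pics/c2.png",c)
h=cv2.cvtColor(im,cv2.COLOR_BGR2HSV)
for nm,m,z in(("handle",cv2.inRange(h,(20,130,90),(35,255,255)),.19),("red",cv2.inRange(h,(0,140,50),(6,255,255))|cv2.inRange(h,(172,140,50),(180,255,255)),.03)):
    m[:175]=0;m[260:]=0;m[:,:170]=0;m[:,270:]=0
    p=cv2.findNonZero(m).reshape(-1,2);w=onz("wrist",p,z,s)
    r=cv2.minAreaRect((w[:,:2]*1000).astype(np.float32));print(nm,r,w.mean(0).round(4))
```

```text
handle ((436.895263671875, -341.6159362792969), (29.729581832885742, 21.271160125732422), 82.15262603759766) [ 0.4385 -0.3425  0.19  ]
red ((435.4490051269531, -340.1812744140625), (63.20246505737305, 45.02204132080078), 79.07160186767578) [ 0.4338 -0.3279  0.03  ]
```

View pics/c2.png

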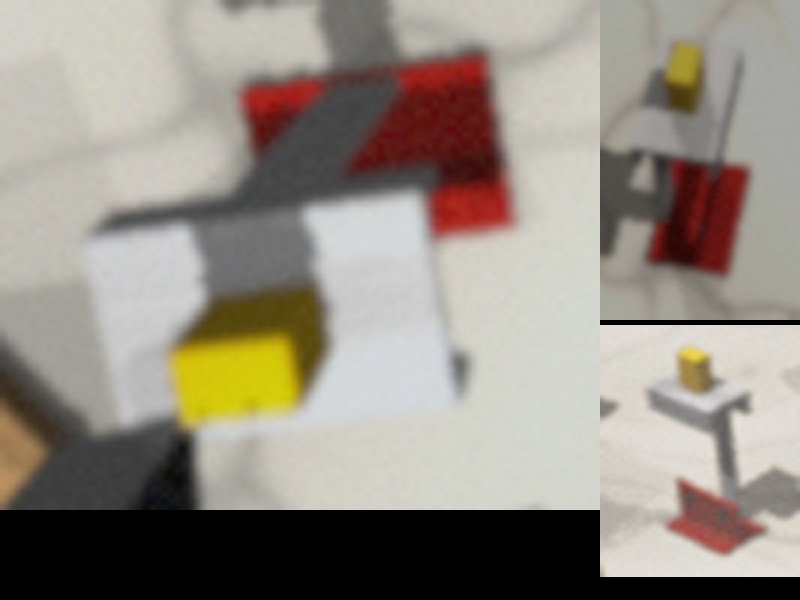

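The strap hangs on the far (-x) side: it is up in the wrist view, to the right in scene and to the left in side. So the hook already opens roughly toward world +x. Next I'll take the yaw from the hood-top corners.

Run:
```python
from h import *
s=manip.sense()
c=np.array([[90,235],[425,195],[457,402],[120,425]])/6+[170,175]
w=onz("wrist",c,.154,s);print(w.round(4),w.mean(0).round(4))
for a,b in((0,1),(3,2),(0,3),(1,2)):
    d=w[b]-w[a];print(np.linalg.norm(d),np.degrees(np.arctan2(d[1],d[0])))
t=np.array([[172,350],[295,335],[302,408],[182,427]])/6+[170,175]
w=onz("wrist",t,.19,s);print(w.mean(0).round(4))
for a,b in((0,1),(3,2)):
    d=w[b]-w[a];print(np.linalg.norm(d),np.degrees(np.arctan2(d[1],d[0])))
```

```text
[[ 0.4122 -0.3738  0.154 ]
 [ 0.426  -0.3063  0.154 ]
 [ 0.4693 -0.3154  0.154 ]
 [ 0.452  -0.3839  0.154 ]] [ 0.4399 -0.3449  0.154 ]
0.06887628802176142 78.47548558021772
0.07067622207423041 75.81555922786391
0.04107103610206297 -14.219623742954369
0.04430602052811431 -11.792751170896063
[ 0.4412 -0.3447  0.19  ]
0.02337159993550511 78.85841858936186
0.0232388739473089 81.12775998426532
```

move_arm:
  targets:
    - [94,0.01,-0.06,-0.03,0,0,-0.1]
    - [94,0.02,-0.12,-0.06,0,0,-0.25]
    - [94,0.04,-0.2,-0.1,0,0,-0.4]
    - [94,0.06,-0.3,-0.15,0,0,-0.55]
    - [94,0.08,-0.38,-0.2,0,0,-0.7]
    - [94,0.09,-0.43,-0.25,0,0,-0.85]
    - [94,0.09,-0.45,-0.25,0,0,-1]
    - [94,0.09,-0.45,-0.25,0,0,-1]

```text
t: 5.2
tcp_pos: [0.4413, -0.3437, 0.3055]
ee_rot: [-0.0, 0.632, 0.775, 0.0]
ft_force: [-0.1, 0.4, 1.1]
gripper_width: 0.0939
gripper_force: 0.0
```

move_arm:
  targets:
    - [60,0,0,-0.08,0,0,-0.1]
    - [60,0,0,-0.16,0,0,-0.25]
    - [60,0,0,-0.25,0,0,-0.4]
    - [60,0,0,-0.35,0,0,-0.4]
    - [60,0,0,-0.4,0,0,-0.4]
    - [60,0,0,-0.42,0,0,-0.4]
    - [60,0,0,-0.42,0,0,-0.4]
    - [60,0,0,-0.42,0,0,-0.4]

```text
t: 6.2
tcp_pos: [0.4414, -0.3453, 0.2224]
ee_rot: [0.001, 0.78, 0.626, 0.0]
ft_force: [0.3, 0.1, -0.8]
gripper_width: 0.0598
gripper_force: 0.0
```

Run:
```python
from h import *
s=manip.sense();print(s["t"],s["tcp_pos"],s["joints"].round(2),s["ee_rot"].round(3),s["ft_force"])
im=snap("wrist","w2.png")
from scipy.spatial.transform import Rotation as Ro
q=s["ee_rot"];M=Ro.from_quat([q[1],q[2],q[3],q[0]]).as_matrix();print("tool y ang",np.degrees(np.arctan2(M[1,1],M[0,1])))
print(proj("wrist",[[.441,-.345,.19],s["tcp_pos"]],s))
```

```text
6.2 [ 0.44137291 -0.34525754  0.22238828] [-0.82  0.16  1.56  0.    1.42 -0.6 ] [0.001 0.78  0.626 0.   ] [ 0.27369076  0.05635886 -0.76383556]
tool y ang -12.533909287371378
[[280.7557362  241.00139598]
 [281.27192962 260.04951409]]
```

View pics/w2.png

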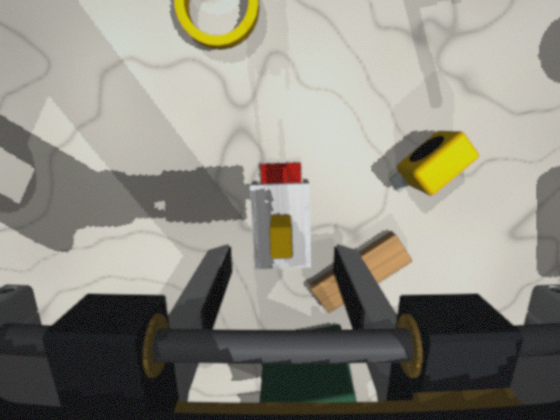

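The handle is centred at about (281,238) between the fingers and square to them. I'll go down and grip.

move_arm:
  targets:
    - [60,0,0,-0.08,0,0,0]
    - [60,0,0,-0.18,0,0,0]
    - [60,0,0,-0.26,0,0,0]
    - [60,0,0,-0.3,0,0,0]
    - [10,0,0,-0.3,0,0,0]
    - [10,0,0,-0.3,0,0,0]
    - [10,0,0,-0.3,0,0,0]
    - [10,0,0,-0.3,0,0,0]
  force: 25

```text
t: 7.25
tcp_pos: [0.4412, -0.3452, 0.162]
ee_rot: [0.001, 0.78, 0.626, 0.0]
ft_force: [0.7, 0.7, 0.1]
gripper_width: 0.0235
gripper_force: 0.0
```

move_arm:
  targets:
    - [10,0,0,0,0,0,0]
    - [10,0,0,0,0,0,0]
    - [10,0,0,0.02,0,0,0]
    - [10,0,0,0.12,0,0,0]
    - [10,0,0,0.28,0,0,0]
    - [10,0,0,0.44,0,0,0]
    - [10,0,0,0.54,0,0,0]
    - [10,0,0,0.565,0,0,0]

```text
t: 8.25
tcp_pos: [0.4413, -0.3454, 0.2755]
ee_rot: [0.001, 0.78, 0.626, 0.0]
ft_force: [-0.6, -0.3, -3.2]
gripper_width: 0.0157
gripper_force: 25.0
```

Run:
```python
from h import *
from scipy.spatial.transform import Rotation as Ro
s=manip.sense();print(s["t"],s["tcp_pos"],s["ft_force"],s["torque"],s["gripper_width"],s["gripper_force"])
a=np.radians(6.4);x=np.array([np.cos(a),np.sin(a),0])
R=Ro.from_rotvec(x*np.radians(-8))*Ro.from_euler("z",18.9,degrees=True)
print(np.degrees(R.as_rotvec())/60)
```

```text
8.25 [ 0.44132011 -0.34535024  0.275529  ] [-0.58830432 -0.31688686 -3.20558978] [-0.02072724  0.11904601 -0.01939781] 0.01565874033618463 24.97882515192032
[-0.13374925  0.00712655  0.31448621]
```

move_arm:
  targets:
    - [10,0.03,0.08,0,0,0,0.04]
    - [10,0.07,0.22,0,-0.02,0,0.08]
    - [10,0.12,0.38,0,-0.05,0,0.14]
    - [10,0.17,0.54,0,-0.08,0,0.2]
    - [10,0.22,0.7,0,-0.1,0,0.25]
    - [10,0.26,0.85,0,-0.12,0.007,0.29]
    - [10,0.29,0.95,0,-0.134,0.007,0.314]
    - [10,0.3,1,0,-0.134,0.007,0.314]

```text
t: 9.25
tcp_pos: [0.5001, -0.1421, 0.2725]
ee_rot: [0.05, 0.664, 0.744, -0.047]
ft_force: [0.7, 0.4, -3.4]
gripper_width: 0.0159
gripper_force: 25.0
```

move_arm:
  targets:
    - [10,0,0.05,0,0,0,0]
    - [10,0,0.12,0,0,0,0]
    - [10,0,0.18,0,0,0,0]
    - [10,0,0.21,0,0,0,0]
    - [10,0,0.21,0,0,0,0]
    - [10,0,0.21,0,0,0,0]
    - [10,0,0.21,0,0,0,0]
    - [10,0,0.21,0,0,0,0]

```text
t: 10.25
tcp_pos: [0.5009, -0.1032, 0.2744]
ee_rot: [0.052, 0.666, 0.743, -0.047]
ft_force: [0.6, -0.0, -3.5]
gripper_width: 0.0161
gripper_force: 25.0
```

Run:
```python
from h import *
s=manip.sense();print(s["t"],s["tcp_pos"],s["ft_force"],s["ee_rot"],s["joints"].round(2))
a=snap("scene");b=snap("side")
A=cv2.resize(a[90:290,180:400],(440,400),interpolation=2);B=cv2.resize(b[100:300,200:360],(360,450),interpolation=2)
c=np.zeros((450,800,3),np.uint8);c[:400,:440]=A;c[:,440:]=B;cv2.imwrite("pics/p1.png",c[:,:,::-1])
```

```text
10.25 [ 0.50094499 -0.10317466  0.27443746] [ 0.63076294 -0.00454349 -3.46145415] [ 0.05217025  0.66561773  0.74301078 -0.04654337] [-0.29 -0.    1.64 -0.13  1.46 -0.38]
```

View pics/p1.png

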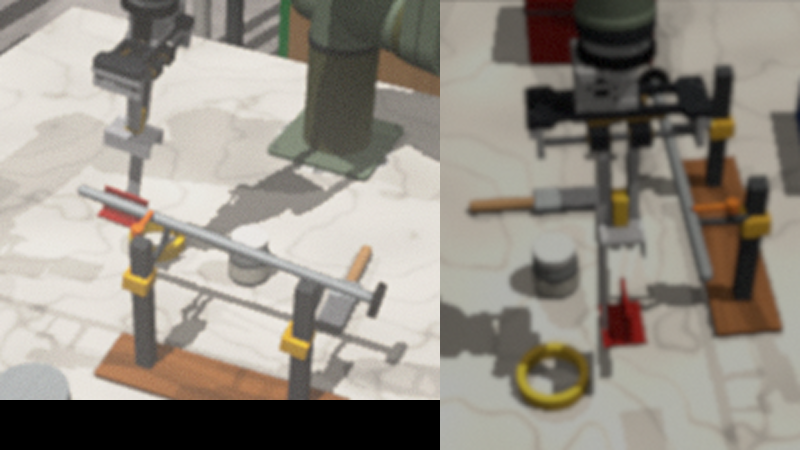

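The hanger is held upright beside the rail: hood above it, bracket below it. In the composite the open end is at scene (82,190) and side (707,275). I'll move it over the rail.

move_arm:
  targets:
    - [10,0.04,0,0,0,0,0]
    - [10,0.11,0.01,0,0,0,0]
    - [10,0.19,0.02,0,0,0,0]
    - [10,0.27,0.03,0,0,0,0]
    - [10,0.35,0.04,0,0,0,0]
    - [10,0.41,0.05,0,0,0,0]
    - [10,0.447,0.05,0,0,0,0]
    - [10,0.447,0.05,0,0,0,0]

```text
t: 11.35
tcp_pos: [0.5907, -0.0929, 0.2742]
ee_rot: [0.052, 0.665, 0.743, -0.047]
ft_force: [-0.6, -0.2, -4.1]
gripper_width: 0.0154
gripper_force: 25.0
```

move_arm:
  targets:
    - [10,0,0,-0.02,0,0,0]
    - [10,0,0,-0.04,0,0,0]
    - [10,0,0,-0.06,0,0,0]
    - [10,0,0,-0.075,0,0,0]
    - [10,0,0,-0.09,0,0,0]
    - [10,0,0,-0.1,0,0,0]
    - [10,0,0,-0.1,0,0,0]
    - [10,0,0,-0.1,0,0,0]

```text
t: 12.35
tcp_pos: [0.5905, -0.0929, 0.2546]
ee_rot: [0.052, 0.665, 0.743, -0.046]
ft_force: [0.3, 0.7, -3.8]
gripper_width: 0.0158
gripper_force: 25.0
```

Run:
```python
from h import *
s=manip.sense();print(s["t"],s["tcp_pos"],s["ft_force"],s["torque"])
a=snap("scene");b=snap("side")
A=cv2.resize(a[110:230,190:310],(480,480),interpolation=2);B=cv2.resize(b[150:300,260:370],(320,436),interpolation=2)
c=np.zeros((480,800,3),np.uint8);c[:,:480]=A;c[:436,480:]=B;cv2.imwrite("pics/p2.png",c[:,:,::-1])
```

```text
12.35 [ 0.59048232 -0.09289609  0.25461525] [ 0.34277486  0.7354904  -3.83250302] [ 0.15204671  0.07390361 -0.03633212]
```

View pics/p2.png

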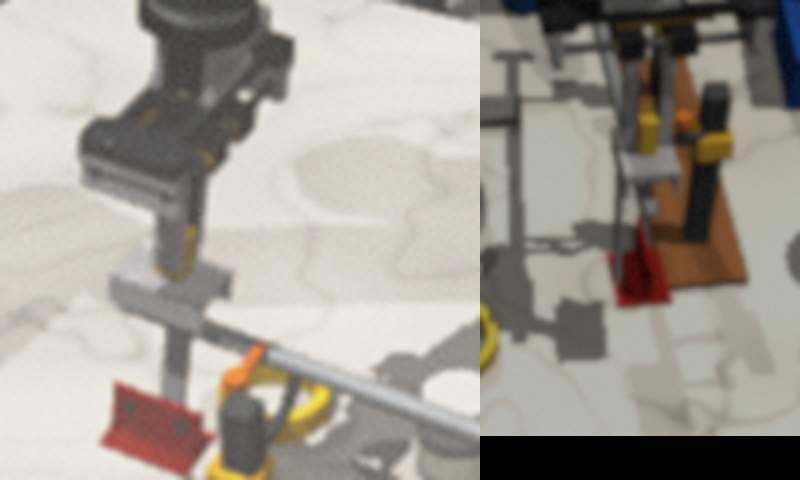

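The rail end shows under the middle of the hood (side crop, 648,205). The gate is downhill of the hood. I'll lower slowly and watch the force.

move_arm:
  targets:
    - [10,0,0,-0.005,0,0,0]
    - [10,0,0,-0.01,0,0,0]
    - [10,0,0,-0.015,0,0,0]
    - [10,0,0,-0.02,0,0,0]
    - [10,0,0,-0.025,0,0,0]
    - [10,0,0,-0.03,0,0,0]
    - [10,0,0,-0.035,0,0,0]
    - [10,0,0,-0.035,0,0,0]

```text
t: 13.45
tcp_pos: [0.5903, -0.0929, 0.2473]
ee_rot: [0.052, 0.665, 0.743, -0.047]
ft_force: [0.8, 0.2, -4.1]
gripper_width: 0.0158
gripper_force: 25.0
```

move_arm:
  targets:
    - [10,0,0,-0.005,0,0,0]
    - [10,0,0,-0.01,0,0,0]
    - [10,0,0,-0.015,0,0,0]
    - [10,0,0,-0.015,0,0,0]
    - [10,0,0,-0.015,0,0,0]
    - [10,0,0,-0.015,0,0,0]
    - [10,0,0,-0.015,0,0,0]
    - [10,0,0,-0.015,0,0,0]

```text
t: 14.45
tcp_pos: [0.5903, -0.0929, 0.2445]
ee_rot: [0.052, 0.665, 0.743, -0.046]
ft_force: [-0.0, -0.4, -3.2]
gripper_width: 0.0156
gripper_force: 25.0
```

move_arm:
  targets:
    - [10,0,0,-0.003,0,0,0]
    - [10,0,0,-0.006,0,0,0]
    - [10,0,0,-0.009,0,0,0]
    - [10,0,0,-0.012,0,0,0]
    - [10,0,0,-0.015,0,0,0]
    - [10,0,0,-0.015,0,0,0]
    - [10,0,0,-0.015,0,0,0]
    - [10,0,0,-0.015,0,0,0]

```text
t: 15.45
tcp_pos: [0.5904, -0.0929, 0.2415]
ee_rot: [0.052, 0.665, 0.743, -0.046]
ft_force: [-0.0, 0.3, -3.8]
gripper_width: 0.0155
gripper_force: 25.0
```

move_arm:
  targets:
    - [10,0,0,-0.003,0,0,0]
    - [10,0,0,-0.006,0,0,0]
    - [10,0,0,-0.009,0,0,0]
    - [10,0,0,-0.012,0,0,0]
    - [10,0,0,-0.012,0,0,0]
    - [10,0,0,-0.012,0,0,0]
    - [10,0,0,-0.012,0,0,0]
    - [10,0,0,-0.012,0,0,0]

```text
t: 16.45
tcp_pos: [0.5904, -0.0929, 0.2392]
ee_rot: [0.052, 0.665, 0.743, -0.046]
ft_force: [-1.1, -0.3, -1.5]
gripper_width: 0.0161
gripper_force: 25.0
```

move_arm:
  targets:
    - [10,0,0,-0.003,0,0,0]
    - [10,0,0,-0.006,0,0,0]
    - [10,0,0,-0.006,0,0,0]
    - [10,0,0,-0.006,0,0,0]
    - [10,0,0,-0.006,0,0,0]
    - [10,0,0,-0.006,0,0,0]
    - [10,0,0,-0.006,0,0,0]
    - [10,0,0,-0.006,0,0,0]

```text
t: 17.45
tcp_pos: [0.5905, -0.0929, 0.2389]
ee_rot: [0.053, 0.665, 0.743, -0.046]
ft_force: [-3.8, 1.2, 5.7]
gripper_width: 0.016
gripper_force: 25.0
```

Run:
```python
from h import *
for i in range(3):
    s=manip.sense();print(s["t"],s["tcp_pos"],s["ft_force"],s["torque"]);snap("scene")
```

```text
17.45 [ 0.59050778 -0.09293431  0.23892016] [-3.75255382  1.20806755  5.68471691] [ 0.16999537  0.86572988 -0.15768104]
17.5 [ 0.59052029 -0.09292502  0.23894871] [-2.00917322  1.95106091  5.67850829] [ 0.1530436   0.80848735 -0.11747862]
17.55 [ 0.59050501 -0.09292061  0.23889929] [-3.20087959  1.57052783  5.09074351] [ 0.15663208  0.85610778 -0.12781212]
```

move_arm:
  targets:
    - [10,-0.002,0,0,0,0,0]
    - [10,-0.004,0,0,0,0,0]
    - [10,-0.004,0,0,0,0,0]
    - [10,-0.004,0,0,0,0,0]
    - [10,-0.004,0,0,0,0,0]
    - [10,-0.004,0,0,0,0,0]
    - [10,-0.004,0,0,0,0,0]
    - [10,-0.004,0,0,0,0,0]

```text
t: 18.6
tcp_pos: [0.5899, -0.0931, 0.2387]
ee_rot: [0.053, 0.665, 0.743, -0.046]
ft_force: [-3.1, 2.2, 5.3]
gripper_width: 0.0157
gripper_force: 25.0
```

move_arm:
  targets:
    - [10,-0.003,0,0,0,0,0]
    - [10,-0.006,0,0,0,0,0]
    - [10,-0.008,0,0,0,0,0]
    - [10,-0.008,0,0,0,0,0]
    - [10,-0.008,0,0,0,0,0]
    - [10,-0.008,0,0,0,0,0]
    - [10,-0.008,0,0,0,0,0]
    - [10,-0.008,0,0,0,0,0]

```text
t: 19.6
tcp_pos: [0.5888, -0.0929, 0.2384]
ee_rot: [0.053, 0.665, 0.743, -0.046]
ft_force: [4.8, 1.1, 4.6]
gripper_width: 0.0158
gripper_force: 25.0
```

Run:
```python
from h import *
for i in range(2):
    s=manip.sense();print(s["t"],s["tcp_pos"],s["ft_force"],s["torque"]);snap("scene")
```

```text
19.6 [ 0.58883831 -0.0928654   0.23835227] [4.76301025 1.14108051 4.64996264] [ 0.12832359 -0.98091358  0.09429158]
19.65 [ 0.5888546  -0.09287014  0.23838172] [5.38246523 0.63773878 4.42369909] [ 0.15550244 -0.99046675  0.03198342]
```

move_arm:
  targets:
    - [10,0.003,0,0,0,0,0]
    - [10,0.005,0,0.001,0,0,0]
    - [10,0.005,0,0.001,0,0,0]
    - [10,0.005,0,0.001,0,0,0]
    - [10,0.005,0,0.001,0,0,0]
    - [10,0.005,0,0.001,0,0,0]
    - [10,0.005,0,0.001,0,0,0]
    - [10,0.005,0,0.001,0,0,0]

```text
t: 20.7
tcp_pos: [0.589, -0.0929, 0.2384]
ee_rot: [0.052, 0.665, 0.743, -0.046]
ft_force: [2.4, 1.0, 6.7]
gripper_width: 0.0159
gripper_force: 25.0
```

Seated: the rail carries the hanger, with the TCP at about (0.589, -0.093, 0.2385). Now I'll slide slowly along the rail direction, checking the forces as I go.

move_arm:
  targets:
    - [10,0.001,0.01,0.002,0,0,0]
    - [10,-0.001,0.03,-0.001,0,0,0]
    - [10,-0.003,0.055,-0.005,0,0,0]
    - [10,-0.006,0.08,-0.008,0,0,0]
    - [10,-0.01,0.11,-0.012,0,0,0]
    - [10,-0.013,0.135,-0.016,0,0,0]
    - [10,-0.015,0.149,-0.018,0,0,0]
    - [10,-0.015,0.149,-0.018,0,0,0]

```text
t: 21.7
tcp_pos: [0.5858, -0.0627, 0.2342]
ee_rot: [0.052, 0.665, 0.743, -0.047]
ft_force: [1.5, 1.4, 3.1]
gripper_width: 0.0159
gripper_force: 25.0
```

Run:
```python
from h import *
s=manip.sense();print(s["t"],s["tcp_pos"],s["ft_force"],s["torque"])
```

```text
21.7 [ 0.58581284 -0.06271689  0.23418808] [1.49310341 1.38460317 3.06313967] [ 0.18923582 -0.39009537  0.03978414]
```

move_arm:
  targets:
    - [10,-0.001,0.015,-0.002,0,0,0]
    - [10,-0.004,0.045,-0.006,0,0,0]
    - [10,-0.008,0.08,-0.011,0,0,0]
    - [10,-0.012,0.115,-0.016,0,0,0]
    - [10,-0.016,0.15,-0.02,0,0,0]
    - [10,-0.019,0.18,-0.025,0,0,0]
    - [10,-0.021,0.199,-0.027,0,0,0]
    - [10,-0.021,0.199,-0.027,0,0,0]

```text
t: 22.7
tcp_pos: [0.5808, -0.0209, 0.2286]
ee_rot: [0.05, 0.665, 0.744, -0.046]
ft_force: [-1.0, 3.1, 3.3]
gripper_width: 0.0158
gripper_force: 25.0
```

move_arm:
  targets:
    - [10,-0.001,0.015,-0.002,0,0,0]
    - [10,-0.004,0.045,-0.006,0,0,0]
    - [10,-0.008,0.08,-0.01,0,0,0]
    - [10,-0.012,0.115,-0.015,0,0,0]
    - [10,-0.016,0.15,-0.02,0,0,0]
    - [10,-0.02,0.18,-0.025,0,0,0]
    - [10,-0.022,0.199,-0.027,0,0,0]
    - [10,-0.022,0.199,-0.027,0,0,0]

```text
t: 23.7
tcp_pos: [0.5765, 0.0182, 0.2232]
ee_rot: [0.05, 0.665, 0.744, -0.046]
ft_force: [-3.3, 2.0, 1.2]
gripper_width: 0.0158
gripper_force: 25.0
```

Run:
```python
from h import *
s=manip.sense();print(s["t"],s["tcp_pos"],s["ft_force"],s["torque"],s["joints"].round(2))
```

```text
23.7 [0.57652848 0.01815607 0.22322434] [-3.27058798  2.03715159  1.17899912] [ 0.74191909  0.75233078 -0.05406896] [-0.04  0.2   1.52 -0.14  1.4  -0.13]
```

move_arm:
  targets:
    - [10,-0.002,0.015,-0.002,0,0,0]
    - [10,-0.006,0.05,-0.007,0,0,0]
    - [10,-0.01,0.085,-0.012,0,0,0]
    - [10,-0.014,0.12,-0.017,0,0,0]
    - [10,-0.018,0.155,-0.022,0,0,0]
    - [10,-0.022,0.195,-0.027,0,0,0]
    - [10,-0.025,0.22,-0.03,0,0,0]
    - [10,-0.025,0.22,-0.03,0,0,0]

```text
t: 24.7
tcp_pos: [0.5723, 0.0612, 0.2173]
ee_rot: [0.052, 0.665, 0.744, -0.046]
ft_force: [0.4, -0.9, -4.3]
gripper_width: 0.0162
gripper_force: 25.0
```

Run:
```python
from h import *
s=manip.sense();print(s["t"],s["tcp_pos"],s["ft_force"],s["torque"])
a=snap("scene");b=snap("side")
A=cv2.resize(a[110:260,220:370],(480,480),interpolation=2);B=cv2.resize(b[110:260,260:370],(320,436),interpolation=2)
c=np.zeros((480,800,3),np.uint8);c[:,:480]=A;c[:436,480:]=B;cv2.imwrite("pics/p3.png",c[:,:,::-1])
```

```text
24.7 [0.57231489 0.06124896 0.21734181] [ 0.42696239 -0.91457526 -4.31848358] [ 0.12407617  0.04760914 -0.00130604]
```

View pics/p3.png

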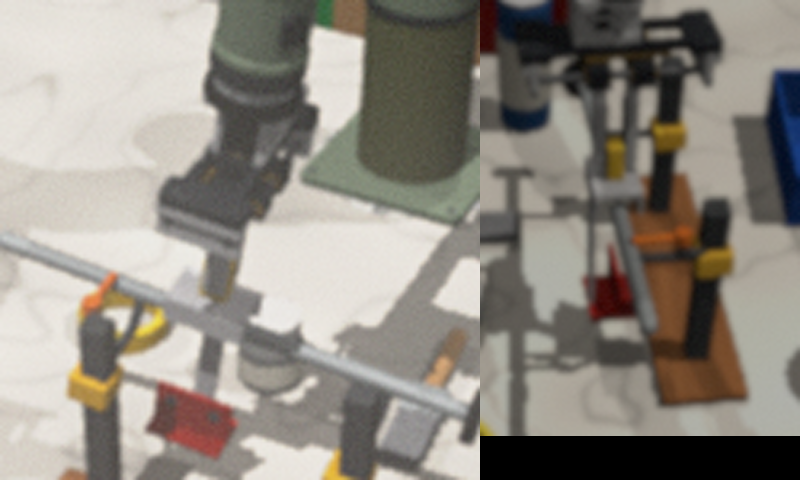

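The gate is shut behind the hanger: the orange bar crosses the rail at about (660,238) in the side crop, uphill of the hood. The arm carries the weight again, so I'll lower it about 1 mm before letting go.

move_arm:
  targets:
    - [10,0,0,-0.002,0,0,0]
    - [10,0,0,-0.004,0,0,0]
    - [10,0,0,-0.005,0,0,0]
    - [10,0,0,-0.005,0,0,0]
    - [10,0,0,-0.005,0,0,0]
    - [10,0,0,-0.005,0,0,0]
    - [10,0,0,-0.005,0,0,0]
    - [10,0,0,-0.005,0,0,0]

```text
t: 25.8
tcp_pos: [0.5727, 0.0606, 0.2169]
ee_rot: [0.052, 0.665, 0.743, -0.046]
ft_force: [1.9, 1.4, -0.3]
gripper_width: 0.0155
gripper_force: 25.0
```

move_arm:
  targets:
    - [10,0.002,0,-0.001,0,0,0]
    - [10,0.002,0,-0.001,0,0,0]
    - [44,0.002,0,-0.001,0,0,0]
    - [44,0.002,0,-0.001,0,0,0]
    - [44,0.002,0,-0.001,0,0,0]
    - [44,0.002,0,-0.001,0,0,0]
    - [44,0.002,0,-0.001,0,0,0]
    - [44,0.002,0,-0.001,0,0,0]

```text
t: 26.8
tcp_pos: [0.5728, 0.0605, 0.2165]
ee_rot: [0.052, 0.665, 0.743, -0.047]
ft_force: [-0.3, -0.3, -0.8]
gripper_width: 0.0442
gripper_force: 0.0
```

move_arm:
  targets:
    - [44,0,0,0,0,0,0]
    - [44,0,0,0,0,0,0]
    - [44,0,0,0,0,0,0]
    - [44,0,0,0,0,0,0]
    - [44,0,0,0,0,0,0]
    - [44,0,0,0,0,0,0]
    - [44,0,0,0,0,0,0]
    - [44,0,0,0,0,0,0]

```text
t: 27.8
tcp_pos: [0.5728, 0.0605, 0.2165]
ee_rot: [0.052, 0.665, 0.743, -0.046]
ft_force: [0.0, 0.4, 0.1]
gripper_width: 0.0441
gripper_force: 0.0
```

Run:
```python
from h import *
s=manip.sense();print(s["t"],s["tcp_pos"],s["ft_force"],s["gripper_width"])
a=snap("scene");b=snap("side")
def T(u,v):
    o,d=ray("scene",u);p,e=ray("side",v);return tri(o,d[0],p,e[0])
# expected handle at rest: 35 mm uphill of stop
for z in(.165,.2): print(proj("scene",[.5543,.246,.2]),proj("side",[.5543,.246,.2]))
for n,im in(("scene",a),("side",b)):
    h=cv2.cvtColor(im,cv2.COLOR_RGB2HSV);k,l,st,ce=cv2.connectedComponentsWithStats(cv2.inRange(h,(20,130,90),(35,255,255)))
    for i in range(1,k):
        if st[i,4]>12: print(n,st[i],ce[i].round(1))
A=cv2.resize(a[110:260,250:400],(480,480),interpolation=2);B=cv2.resize(b[90:240,250:360],(320,436),interpolation=2)
c=np.zeros((480,800,3),np.uint8);c[:,:480]=A;c[:436,480:]=B;cv2.imwrite("pics/p4.png",c[:,:,::-1])
```

```text
27.8 [0.57275888 0.06050656 0.2164572 ] [0.0092391  0.40661397 0.10054782] 0.0441269155826075
[[355.97403765 222.70661945]] [[296.81671054 131.29900032]]
[[355.97403765 222.70661945]] [[296.81671054 131.29900032]]
scene [156 206  13  26 263] [161.6 217.6]
scene [260 206  12  13  55] [266.3 212.3]
scene [352 214  11  15 113] [356.6 220.6]
scene [242 225  14  12  69] [247.6 230.4]
scene [321 251  14  19 111] [326.8 261.4]
scene [113 275  24  18 243] [124.3 283.9]
side [320 152  10   9  76] [324.6 156.3]
side [335 195  12  10  92] [340.3 199.9]
side [234 253  32  29 355] [249.5 266.7]
side [429 309  10  12  51] [433.4 314.3]
side [315 322  30  31 541] [330.4 335.9]
```

The handle is where it should rest: seen at (356.6,220.6), predicted (356,223). I'll retreat upward and check once more.

move_arm:
  targets:
    - [44,0,0,0.03,0,0,0]
    - [44,0,0,0.1,0,0,0]
    - [44,0,0,0.2,0,0,0]
    - [44,0,0,0.32,0,0,0]
    - [44,0,0,0.42,0,0,0]
    - [44,0,0,0.5,0,0,0]
    - [44,0,0,0.5,0,0,0]
    - [44,0,0,0.5,0,0,0]

```text
t: 28.9
tcp_pos: [0.5724, 0.0605, 0.3158]
ee_rot: [0.052, 0.665, 0.743, -0.047]
ft_force: [-0.1, -0.4, -0.1]
gripper_width: 0.0438
gripper_force: 0.0
```

Run:
```python
from h import *
a=snap("scene");b=snap("side");print(manip.sense()["t"])
for n,im in(("scene",a),):
    h=cv2.cvtColor(im,cv2.COLOR_RGB2HSV);k,l,st,ce=cv2.connectedComponentsWithStats(cv2.inRange(h,(20,130,90),(35,255,255)))
    print([ce[i].round(1) for i in range(1,k) if st[i,4]>12])
A=cv2.resize(a[110:290,220:400],(480,480),interpolation=2);B=cv2.resize(b[90:240,250:360],(320,436),interpolation=2)
c=np.zeros((480,800,3),np.uint8);c[:,:480]=A;c[:436,480:]=B;cv2.imwrite("pics/p5.png",c[:,:,::-1])
```

```text
29.0
[array([161.8, 218. ]), array([266.5, 212.3]), array([356.7, 220.7]), array([247.8, 230.5]), array([326.9, 261.1]), array([124.4, 284.1])]
```

View pics/p5.png

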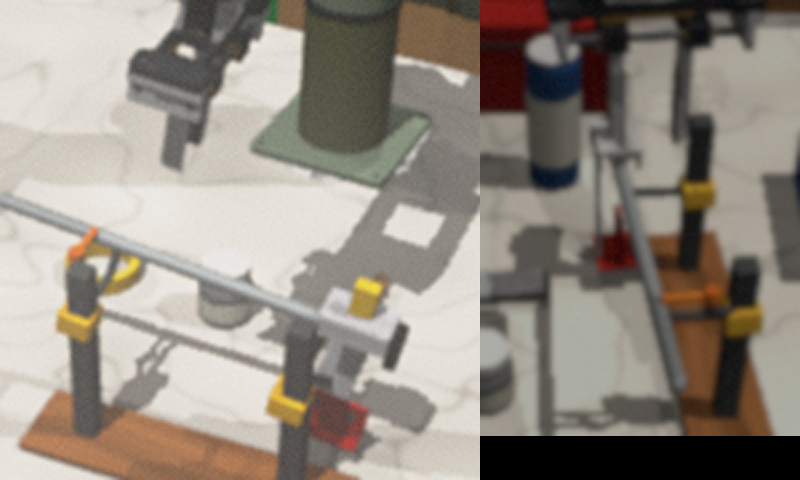

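The hanger hangs at rest against the stop (crop, 360,320), the gate is shut and the gripper is clear.

```bash
python3 -c "
from cell import manip
print(manip.close_job())"
```

```text
the job is handed in; nothing more can be done
None
```

The red bracket's hanger was hooked on at the high end and slid through the gate, which shut behind it; I let go there, it ran down to rest at the rubber stop, and I handed the job in at about 29 s.

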